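# Bring the shared packing scale round and tare it

## Task

Bring the shared scale round to your side and zero it with its empty bowl on: push the wooden turntable round by its raised rim, which has finger cut-outs, steadily until the scale's display and keys face squarely to the robot's edge of the table and it stands still there. Then press the scale's tare key, the oblong one at the right-hand end of its front, fully down and let it come up again, with the scale still facing front. Touch the scale only once it faces front and stay off the round power key at the left; pick nothing up, and leave the bowl, the other things on the turntable and those on the table standing where they are.

Things in the scene. Friction and masses are not known exactly. Their poses are not given: they have to be found in the camera images.
- turntable_base: the turntable's fixed round steel foot, 280 mm across, on the table; its place varies, it is never turned. The plate on it turns freely both ways, no stops; its bearing drags with 0.16 N m (1 N at the rim), so let go at an easy pace it stops within a few hundredths of a rad. Origin: on the turning axis at table height, x straight away from the robot. Front is -x, the robot's edge of the table.
- turntable: the turning part: a round plywood plate 380 mm across, upper face 36 mm above the table. Origin on the turning axis at table height; axes turn with the plate: -x points to the scale's front, z up. On its edge stands a wooden rim 12 mm thick (radius 178 to 190 mm), 24 mm high above the plate. Things on it lie within 160 mm of the axis. It starts at least 57 degrees from facing front.
- front_cutout (a point): middle of the rim's cut-out straight in front of the scale, at plate height (36 mm), 184 mm from the axis. The rim has six such cut-outs, one every 60 degrees, each 60 mm long along the rim and open down to the plate; a fingertip let down into one pushes on the rounded end of the rim beside it.
- scale_front (a point): middle of the bench scale's lower front, 120 mm from the axis in the plate's -x, 57 mm above the table. The scale is screwed to the plate: white box 170 mm deep, 150 wide, 36 high, a grey front deck with a tilted display in the middle (70 mm wide, at most 20 mm above the deck), a key at each end, and behind it a steel pan.
- pan_centre (a point): centre of the upper face of the scale's steel pan (108 x 142 mm), 90 mm above the table
- tare_key_top (a point): centre of the upper face of the tare key: an oblong key 24 mm (front to back) by 15 mm, at the right-hand end of the scale's front as seen from the front, 94 mm in front of the turning axis and 54 mm to the side; its face is 82.5 mm above the table, 6 mm above the deck round it. It is pressed straight down.
- tare_key (a joint): travel of the tare key, m: 0 up, 0.004 fully down; it springs back. It starts to yield at about 1 N and takes about 5 N to go fully down.
- power_key_top (a point): centre of the upper face of the small round power key (11 mm across) at the left-hand end of the scale's front, 108 mm from the tare key, same height; not to be pressed
- power_key (a joint): travel of the power key, m: 0 up, 0.004 fully down
- bowl_centre (a point): shallow stainless weighing bowl, 116 mm across and 36 mm high, standing empty and loose on the pan, rim 126 mm above the table; stays there. Point: its centre, half-way up.
- tape_roll_centre (a point): roll of brown packing tape lying flat and loose on the plate behind the scale, 82 mm across, 48 mm high (top 84 mm above the table). Point: its centre, half-way up.
- jar_centre (a point): squat screw-top jar standing loose on the plate behind the scale, 60 mm across, 64 mm high (top 100 mm above the table). Point: its centre, half-way up.
- wax_apple0_centre (a point): a ripe dark-red wax apple (bell-shaped fruit) standing on its broad end, 62 mm across, 74 mm tall plus a stalk; bystander. Point: its centre, half-way up
- wax_apple1_centre (a point): a ripe dark-red wax apple (bell-shaped fruit) standing on its broad end, 62 mm across, 74 mm tall plus a stalk; bystander. Point: its centre, half-way up
- wax_apple2_centre (a point): a ripe dark-red wax apple (bell-shaped fruit) standing on its broad end, 62 mm across, 74 mm tall plus a stalk; bystander. Point: its centre, half-way up
- punnet_centre (a point): empty clear plastic punnet, an open box 130 x 190 mm, 55 mm high, loose on the table at the robot's right; bystander. Point: its centre, half-way up
- stapler_centre (a point): black and grey stapler, 125 mm long, 30 mm wide, 51 mm high, loose on the table at the robot's right; bystander. Point: its centre, half-way up
Things that resemble listed ones, but are neither listed nor needed, are in the scene too. Of the things that look like the part that bears bowl_centre, the larger one is meant. What is shaped like the part that bears tape_roll_centre but blue is not meant.

How it is judged (in metres and radians):
On the way, in this order (a step that is already met when the one before it is completed fails the run):
1. the scale faces squarely to the front and the turntable stands still (x of scale_front in the frame of turntable_base below 0 m and y of scale_front in the frame of turntable_base between -0.027 and 0.027 m and angular speed of turntable below 0.05 rad/s), for 0.3 s.
2. the tare key is pressed fully down while the scale faces front (x of scale_front in the frame of turntable_base below 0 m and y of scale_front in the frame of turntable_base between -0.027 and 0.027 m and value of joint tare_key above 0.003 m), for 0.05 s.
At the end, for the whole second after the job is handed in: Scale facing the robot's edge within about 13 degrees, turntable at rest, tare key pressed and up again, power key up, bowl within 25 mm of the pan's middle, tape roll and jar upright and in place on the plate (about 25 mm), things on the table moved less than 30 mm (all of step 1 and value of joint each of tare_key, power_key below 0.001 m and horizontal distance between bowl_centre and pan_centre below 0.025 m and height (world z) of bowl_centre between 0.1 and 0.115 m and angle between each of bowl_centre, tape_roll_centre, jar_centre's own z axis and vertical below 0.2 rad and not (x of tape_roll_centre in the frame of turntable above 0.128 m or x of tape_roll_centre in the frame of turntable below 0.068 m or y of tape_roll_centre in the frame of turntable above 0.085 m or y of tape_roll_centre in the frame of turntable below 0.025 m or x of jar_centre in the frame of turntable above 0.132 m or x of jar_centre in the frame of turntable below 0.072 m or y of jar_centre in the frame of turntable above -0.022 m or y of jar_centre in the frame of turntable below -0.082 m) and distance of each of wax_apple0_centre, wax_apple1_centre, wax_apple2_centre, punnet_centre, stapler_centre from where it was at the start of the episode below 0.03 m); the robot touches nothing.
It fails at once if the scale is touched (over 1 N) while it does not face front (contact force between any of the arm, the fingers and scale above 1 N and not (x of scale_front in the frame of turntable_base below 0 m and y of scale_front in the frame of turntable_base between -0.027 and 0.027 m)).
It fails at once if the power key is pressed, or the scale is leaned on with more than 45 N (contact force between any of the arm, the fingers and scale above 45 N or value of joint power_key above 0.002 m).
It fails at once if the bowl, the tape roll or the jar is pushed or gripped by the robot (over 2 N), lifted, or shifted on the plate (contact force between any of the arm, the fingers and bowl above 2 N or contact force between any of the arm, the fingers and tape_roll above 2 N or contact force between any of the arm, the fingers and jar above 2 N or height (world z) of bowl_centre above 0.123 m or height (world z) of tape_roll_centre above 0.075 m or height (world z) of jar_centre above 0.083 m or x of tape_roll_centre in the frame of turntable above 0.128 m or x of tape_roll_centre in the frame of turntable below 0.068 m or y of tape_roll_centre in the frame of turntable above 0.085 m or y of tape_roll_centre in the frame of turntable below 0.025 m or x of jar_centre in the frame of turntable above 0.132 m or x of jar_centre in the frame of turntable below 0.072 m or y of jar_centre in the frame of turntable above -0.022 m or y of jar_centre in the frame of turntable below -0.082 m).
It fails at once if a fruit, the punnet or the stapler is knocked or lifted (moved over 30 mm) (distance of any of wax_apple0_centre, wax_apple1_centre, wax_apple2_centre, punnet_centre, stapler_centre from where it was at the start of the episode above 0.03 m).
It fails at once if the turntable is whirled (over 3 rad/s) (angular speed of turntable above 3 rad/s).
It also fails if it takes over 72 s, if anything falls off the work surface, if the arm or the gripper's body presses on something with over 40 N, if the wrist force passes 120 N, or if a joint passes its speed limit or range.

## Robot

A 6-joint arm with a two-finger parallel gripper is mounted at the origin on the work surface. World frame = base frame: x ahead of the robot, y to its left, z up, the work surface at z = 0. Lengths are in mm, angles in degrees, forces in N, time in s.
With the tool pointing down it reaches from about 400 to 825 mm from the base axis. Payload 7 kg.
Tool frame: the origin (TCP) lies on the centre line of the jaws, within the pads' length; the fingertips stand ctrl.tip_reach ahead of it and the grasp point (between the pads) lies 8 mm behind it (ctrl.tip_reach is the distance from the TCP to the fingertips, in mm); z points along the fingers, y is the direction in which the jaws open and shut (so a half turn about z gives the same grasp; the last joint's range is limited). The gripper opens to 88 mm and grips with 3 to 60 N. Pads are 19 mm wide; open, the fingers measure 130 mm over their backs; the gripper's body (78 mm by 193 mm) begins 47 mm behind the grasp point.
Start: joints at [-60.613, 20.546, 0.682, 0, -70.136, -16.507], TCP at [150.44, -657.999, 237.561] pointing down, gripper open.
Joint ranges: [-176.03, 176.03], [-82.01, 121.73], [-58.28, 71.71], [-173.87, 95.51], [-174.79, -0.11], [-173.66, 173.66]. Speed limits (degrees/s): [136.94, 136.94, 172.46, 180, 180, 180].

## Interface

Orientations are given as a 3x3 rotation matrix whose columns are the frame's x, y, z axes.
In Python, from plant import ctrl, imaging gives the robot as it stands.
- The arm moves only by the tool move_arm, never from a script. Its argument "commands" is a list of rows, each a list of 4 numbers: the shift along the world's x, y, z in mm, then the turn about the world's z in rad. In form: [[tx, ty, tz, yaw], ...]. A call has 1 to 5 rows; each row is the pose to reach, as a shift and turn from the pose measured when the call began; what a row does not reach only later rows make up. A row lasts 1/10 s, in which the tool goes at most 50 mm and 8.59 degrees, less where a joint would pass 70% of its speed; a pose out of reach is approached as far as the arm can. A call with a gripper value outside its range is refused whole. "gripper" is the gripper command: -1 is fully open, 1 is shut, values between are in proportion, set as the call begins (left out, the last holds). The fingers move at their own pace and stop on an object; "squeeze" is the grip in N (left out, the last holds). Time passes only in rows, so rows that repeat a pose let the fingers close. It gives the time, the measured TCP pose, the force and the opening at its end, in the units of the state.
- ctrl.observe(): the state, without advancing time (a new reading comes with each control period).
- imaging.camera(name): name is "scene" or "top"; returns a dict with "image" (400x640x3 uint8, red, green, blue), "fx", "fy", "cx", "cy" (pixels), "R" (3x3) and "t" (3): a world point X has camera coordinates R X + t. Camera axes: x right, y down, z forward; pixel columns grow to the right and rows downward; lengths in mm; the calibration is good to about 2 mm. A picture is of the moment at which its call begins. There is no depth.
- ctrl.job_done(): hands the job in, once; it reports no verdict.
The state is a dict: "time": time; "qpos": joint angles; "joint_velocities": joint speeds; "effort": joint torques, N m; "position": TCP position; "eef_rot": TCP orientation; "force": force on the tool from outside, world axes, zero at the start; "moment": the same for the moment, N m; "gripper_width": opening from 0.0 (shut) to 1.0 (fully open).
Only numpy, scipy, OpenCV 4.12 (cv2) and the standard library are available. Lean on these libraries where they do the work, as an engineer would, in place of code of your own. Each camera call takes 0.05 s, during which the arm holds its last target. There are 200 camera calls.

## Working session

There is one attempt and no reset: what is moved stays moved. The work goes in short steps, Python scripts to look and compute and a tool call to move; the robot and the scene stay as the last step left them, time stands still between calls to the robot, and variables do not carry over. Pictures are saved under pics/ and viewed, about 8 in all and at most 12, crops included, and the job is handed in when it is done.

Besides the shell and the picture viewer there is one more tool, called after ">>>" as name([rows], argument=value, ...), one row to a line, values as JSON. move_arm: Moves the arm, as the interface text tells. Its arguments: {"type":"object","properties":{"commands":{"type":"array"},"gripper":{"type":"number"},"squeeze":{"type":"number"}},"required":["commands"]}

```bash
mkdir -p pics
cat > h.py <<'E'
import sys; sys.path.insert(0,'.')
import numpy as np, cv2
from plant import ctrl, imaging
def shot(n,f):
    c=imaging.camera(n); cv2.imwrite(f'pics/{f}.png',c['image'][:,:,::-1]); np.savez(f'pics/{f}.npz',**c); return c
def load(f): return np.load(f'pics/{f}.npz')
def pix2w(c,u,v,z):
    d=np.array([(u-c['cx'])/c['fx'],(v-c['cy'])/c['fy'],1]); R=c['R']; o=-R.T@c['t']; d=R.T@d
    return o+d*(z-o[2])/d[2]
def w2pix(c,X):
    p=c['R']@np.array(X,float)+c['t']; return np.array([c['fx']*p[0]/p[2]+c['cx'],c['fy']*p[1]/p[2]+c['cy']])
E
python3 - <<'E'
from h import *
a=shot('top','top1');b=shot('scene','scene1')
for c in(a,b): print(c['fx'],c['cx'],c['cy'],(-c['R'].T@c['t']).round())
s=ctrl.observe();print(s['time'],s['position'],s['eef_rot'],s['force'],s['gripper_width'],ctrl.tip_reach)
E
```

```text
421.000010039082 326.9535506711689 199.44661064501233 [ 452.   49. 1278.]
509.1878828459628 319.22494778515943 191.17429549850843 [ 1142. -1050.  1092.]
0.1 [ 150.35137534 -657.60783579  236.70701891] [[-9.74851439e-01 -2.22855132e-01 -5.11082456e-04]
 [-2.22855650e-01  9.74850371e-01  1.45356703e-03]
 [ 1.74294048e-04  1.53090953e-03 -9.99998813e-01]] [ 0.53802356  0.11757853 -0.10204816] 1.0009430580152472 11.0
```

View pics/top1.png

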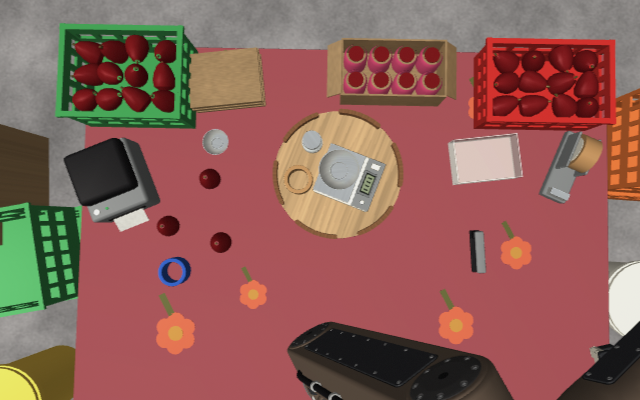

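View pics/scene1.png

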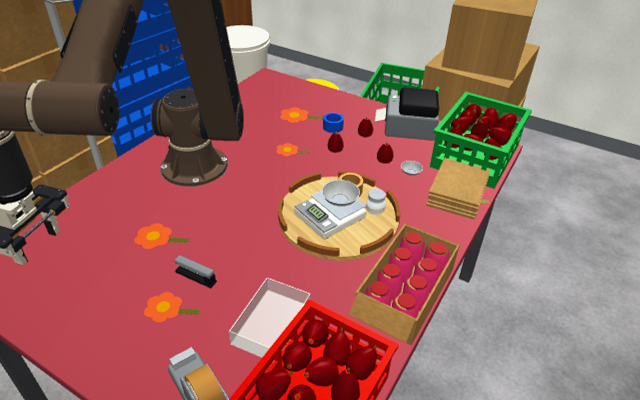

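The top view shows the turntable at about (338,174). The scale's display is at (369,183), so it faces right and slightly down and needs a clockwise turn of about 65°. The bowl on the pan at (338,168) is the larger of the two; the other, at (215,141), is on the table. The brown tape roll is at (299,179), and the blue one at (174,271) isn't meant. Next I'll measure the turntable.

Run:
```python
from h import *
from scipy.optimize import least_squares
c=load('top1');im=c['image'];bgr=im[:,:,::-1].copy()
hsv=cv2.cvtColor(bgr,cv2.COLOR_BGR2HSV)
# wood/non-red mask in turntable area
m=~(((hsv[...,0]>168)|(hsv[...,0]<4))&(hsv[...,1]>90)); m=m.astype(np.uint8)
w=np.zeros_like(m);w[106:245,265:412]=m[106:245,265:412]
n,l,st,ce=cv2.connectedComponentsWithStats(w); k=1+np.argmax(st[1:,4]); print(st[k],ce[k])
cnt=max(cv2.findContours((l==k).astype(np.uint8),0,1)[0],key=len)
h=cv2.convexHull(cnt)[:,0]
P=np.array([pix2w(c,u,v,60)[:2] for u,v in h])
r=least_squares(lambda p:np.hypot(*(P-p[:2]).T)-p[2],[500,0,190],loss='soft_l1');print('rim fit z60',r.x,np.abs(r.fun).max())
x0=w2pix(c,[*r.x[:2],36]);print(x0)
crop=cv2.resize(bgr[100:250,260:420],None,fx=4.8,fy=4,interpolation=2) if 0 else cv2.resize(bgr[102:250,262:418],None,fx=4,fy=4,interpolation=cv2.INTER_CUBIC)
cv2.imwrite('pics/crop1.png',crop)
```

```text
[  272   109   132   130 13280] [337.52326807 173.64013554]
rim fit z60 [585.83484739  24.10343789 189.9978349 ] 2.488661196873892
[337.33585861 173.73300465]
```

View pics/crop1.png

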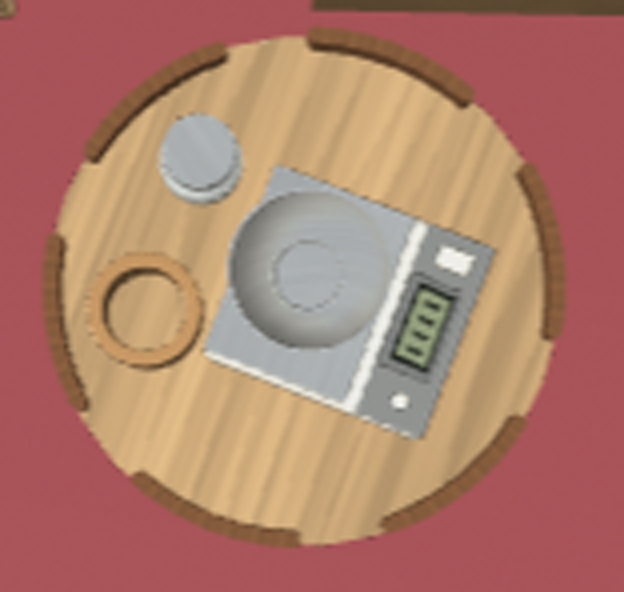

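```bash
cat >> h.py <<'E'
C=np.array([585.8,24.1])
def angle(tare,power,c):
    T=pix2w(c,*tare,82.5)[:2]-C;P=pix2w(c,*power,82.5)[:2]-C
    f=lambda v,a:(np.degrees(np.arctan2(v[1],v[0]))-a+180)%360-180
    # plate-frame directions of keys -> plate heading; front = heading+180
    return T,P,f(T,np.degrees(np.arctan2(-54,-94))),f(P,np.degrees(np.arctan2(54,-94))),np.hypot(*T),np.hypot(*P),np.hypot(*(T-P))
E
python3 - <<'E'
from h import *
c=load('top1')
r=angle((262+455/4,102+261/4),(262+400/4,102+400/4),c);print(r)
h=(r[2]+r[3])/2
for k in range(6):
    a=np.radians(h+180+60*k);print(k,round((h+180+60*k+180)%360-180,1),(C+184*np.array([np.cos(a),np.sin(a)])).round(1),w2pix(c,[*(C+184*np.array([np.cos(a),np.sin(a)])),36]).round())
E
```

```text
(array([  15.68104526, -108.24330134]), array([-84.22201038, -70.60114595]), np.float64(68.36701544104915), np.float64(69.84823134287291), np.float64(109.37324840306238), np.float64(109.89935778732536), np.float64(106.7593199087809))
0 -110.9 [ 520.2 -147.8] [395. 197.]
1 -50.9 [ 701.9 -118.7] [386. 136.]
2 9.1 [767.5  53.2] [329. 113.]
3 69.1 [651.4 196. ] [280. 151.]
4 129.1 [469.7 166.9] [288. 212.]
5 -170.9 [404.1  -5. ] [346. 235.]
```

>>> move_arm([
  [32, 32, 0, 0.12],
  [65, 63, 0, 0.24],
  [97, 95, 0, 0.36],
  [130, 127, 0, 0.48],
  [162, 158, 0, 0.6],
], gripper=1, squeeze=10)

```text
time: 0.6
position: [313.2, -498.0, 236.5]
eef_rot: [[-0.675, -0.738, -0.001], [-0.738, 0.675, 0.001], [0.0, 0.002, -1.0]]
force: [0.9, -0.2, -0.1]
gripper_width: 0.609
```

>>> move_arm([
  [32, 32, 0, 0.12],
  [65, 63, 0, 0.24],
  [97, 95, 0, 0.36],
  [130, 127, 0, 0.48],
  [162, 158, 0, 0.6],
])

```text
time: 1.1
position: [476.2, -338.3, 236.3]
eef_rot: [[-0.136, -0.991, -0.002], [-0.991, 0.136, 0.001], [-0.0, 0.002, -1.0]]
force: [0.9, -1.0, -0.1]
gripper_width: 0.15
```

>>> move_arm([
  [32, 32, 0, 0.12],
  [65, 63, 0, 0.24],
  [97, 95, 0, 0.36],
  [130, 127, 0, 0.48],
  [162, 158, 0, 0.6],
])

```text
time: 1.6
position: [639.2, -178.6, 236.0]
eef_rot: [[0.452, -0.892, -0.003], [-0.892, -0.452, -0.001], [-0.001, 0.003, -1.0]]
force: [0.8, -0.5, 0.4]
gripper_width: 0.002
```

>>> move_arm([
  [21, 20, 0, 0.07],
  [42, 40, 0, 0.14],
  [63, 60, -30, 0.213],
  [63, 60, -75, 0.213],
  [63, 60, -120, 0.213],
])

```text
time: 2.1
position: [702.7, -117.4, 114.3]
eef_rot: [[0.631, -0.775, -0.002], [-0.775, -0.631, -0.001], [-0.0, 0.002, -1.0]]
force: [0.3, 0.5, -1.1]
gripper_width: 0.009
```

>>> move_arm([
  [0, 0, -20, 0],
])

```text
time: 2.2
position: [699.9, -117.0, 88.9]
eef_rot: [[0.631, -0.776, -0.009], [-0.776, -0.631, -0.0], [-0.005, 0.007, -1.0]]
force: [-0.2, -0.3, 0.5]
gripper_width: 0.005
```

Run:
```python
from h import *
a=shot('top','top2');b=shot('scene','scene2')
A=cv2.resize(a['image'][100:250,270:410],None,fx=2.8,fy=2.8,interpolation=2)
B=cv2.resize(b['image'][165:265,265:415],None,fx=2.6,fy=2.6,interpolation=2)
H=np.zeros((420,392+390,3),np.uint8);H[:A.shape[0],:392]=A;H[:B.shape[0],392:]=B
cv2.imwrite('pics/c2.png',H[:,:,::-1])
s=ctrl.observe();print(s['position'],s['qpos'])
```

```text
[ 699.8220898  -117.23007542   89.32159306] [ 6.16924396e+00  3.03653935e+01 -3.97290836e+00 -7.87918114e-03
 -5.62447404e+01  3.29713087e+01]
```

View pics/c2.png

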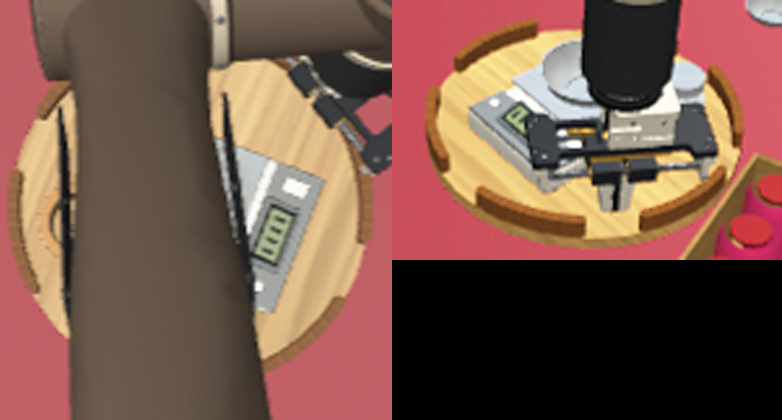

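>>> move_arm([
  [2, -2, -15, 0],
  [2, -2, -30, 0],
  [2, -2, -33, 0],
  [2, -2, -33, 0],
])

```text
time: 2.7
position: [701.7, -119.4, 56.3]
eef_rot: [[0.631, -0.776, -0.01], [-0.776, -0.631, -0.001], [-0.006, 0.009, -1.0]]
force: [-0.3, 1.0, 0.2]
gripper_width: 0.0
```

```bash
cat > push.py <<'E'
from h import *
import sys
step,n=float(sys.argv[1]),5
s=ctrl.observe();p=s['position'];d=p[:2]-C;th=np.degrees(np.arctan2(d[1],d[0]));y=s['eef_rot'][:,1]
yaw=np.degrees(np.arctan2(y[1],y[0]))
print('t',s['time'],'theta',th.round(1),'r',np.hypot(*d).round(1),'z',p[2].round(1),'yawerr',((yaw-(th+90)+90)%180-90).round(1),'F',s['force'].round(1))
e=(yaw-(th+90)+90)%180-90
for k in range(1,n+1):
    t=th-step*k;q=C+183.5*np.array([np.cos(np.radians(t)),np.sin(np.radians(t))])-p[:2]
    print([round(float(q[0]),1),round(float(q[1]),1),round(56-float(p[2]),0),round(float(np.radians(-step*k-e)),3)],end=', ')
E
python3 push.py 3.5
```

```text
t 2.7 theta -51.1 r 184.5 z 56.3 yawerr 0.2 F [-0.3  1.   0.2]
[-9.5, -6.0, -0.0, -0.064], [-18.9, -12.2, -0.0, -0.125], [-28.6, -17.9, -0.0, -0.187], [-38.6, -22.9, -0.0, -0.248], [-48.9, -27.3, -0.0, -0.309],
```

>>> move_arm([
  [-5, -3, 0, -0.03],
  [-10, -6, 0, -0.064],
  [-19, -12, 0, -0.125],
  [-28.5, -18, 0, -0.187],
  [-38.5, -23, 0, -0.248],
])

```text
time: 3.2
position: [663.3, -142.7, 57.4]
eef_rot: [[0.417, -0.909, -0.008], [-0.909, -0.417, 0.002], [-0.005, 0.007, -1.0]]
force: [1.1, -0.2, 0.4]
gripper_width: 0.003
```

```bash
python3 push.py 3.5
```

```text
t 3.2 theta -65.1 r 183.9 z 57.4 yawerr -0.2 F [ 1.1 -0.2  0.4]
[-10.5, -4.0, -1.0, -0.057], [-21.0, -7.8, -1.0, -0.118], [-31.8, -10.9, -1.0, -0.179], [-42.7, -13.4, -1.0, -0.24], [-53.8, -15.2, -1.0, -0.301],
```

>>> move_arm([
  [-10.5, -4, -1, -0.057],
  [-21, -8, -1, -0.118],
  [-32, -11, -1, -0.179],
  [-42.5, -13.5, -1, -0.24],
  [-54, -15, -1, -0.301],
])

```text
time: 3.7
position: [609.4, -158.2, 57.5]
eef_rot: [[0.125, -0.992, -0.005], [-0.992, -0.125, 0.004], [-0.004, 0.004, -1.0]]
force: [1.1, -0.8, -0.3]
gripper_width: 0.005
```

```bash
python3 push.py 3.5
python3 - <<'E'
from h import *
a=shot('top','top3');b=shot('scene','scene3')
A=cv2.resize(a['image'][100:250,270:410],None,fx=2.8,fy=2.8,interpolation=2)
B=cv2.resize(b['image'][165:265,265:415],None,fx=2.6,fy=2.6,interpolation=2)
H=np.zeros((420,392+390,3),np.uint8);H[:A.shape[0],:392]=A;H[:B.shape[0],392:]=B
cv2.imwrite('pics/c3.png',H[:,:,::-1])
E
```

```text
t 3.7 theta -82.6 r 183.9 z 57.5 yawerr -0.2 F [ 1.1 -0.8 -0.3]
[-11.2, -0.7, -2.0, -0.057], [-22.4, -1.2, -2.0, -0.118], [-33.6, -0.9, -2.0, -0.179], [-44.8, 0.1, -2.0, -0.24], [-55.9, 1.7, -2.0, -0.302],
```

View pics/c3.png

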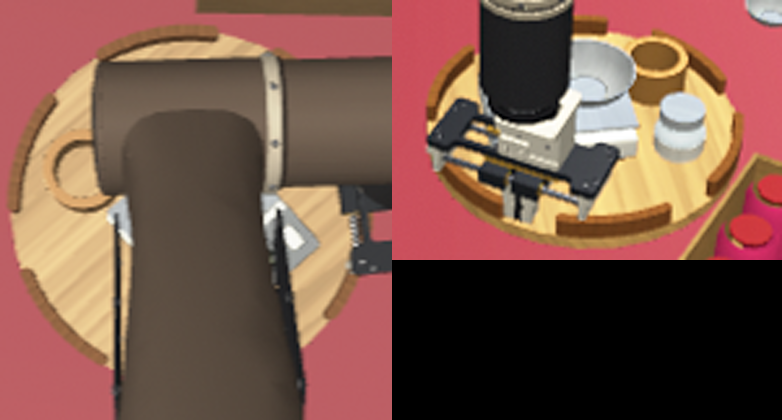

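The plate is turning with the finger. The scene crop shows the fingers in the cut-out at (520,195), and the bowl, tape and jar are undisturbed. I'll keep pushing.

>>> move_arm([
  [-11, -0.7, -1, -0.057],
  [-22.5, -1.2, -1, -0.118],
  [-33.5, -1, -1, -0.179],
  [-45, 0, -1, -0.24],
  [-56, 1.7, -1, -0.302],
])

```text
time: 4.3
position: [552.7, -156.6, 57.2]
eef_rot: [[-0.176, -0.984, -0.003], [-0.984, 0.176, 0.006], [-0.005, 0.004, -1.0]]
force: [0.4, -1.1, -0.4]
gripper_width: 0.001
```

```bash
python3 push.py 3.5
```

```text
t 4.3 theta -100.4 r 183.7 z 57.2 yawerr 0.2 F [ 0.4 -1.1 -0.4]
[-10.9, 2.6, -1.0, -0.065], [-21.7, 5.6, -1.0, -0.126], [-32.3, 9.3, -1.0, -0.187], [-42.6, 13.6, -1.0, -0.249], [-52.7, 18.5, -1.0, -0.31],
```

>>> move_arm([
  [-11, 2.6, -1, -0.065],
  [-21.7, 5.6, -1, -0.126],
  [-32, 9.3, -1, -0.187],
  [-39, 12, -1, -0.228],
  [-42.5, 13.6, -1, -0.249],
])

```text
time: 4.8
position: [510.2, -142.9, 56.8]
eef_rot: [[-0.414, -0.91, -0.001], [-0.91, 0.414, 0.007], [-0.006, 0.003, -1.0]]
force: [-0.2, -0.3, 0.9]
gripper_width: 0.004
```

```bash
python3 push.py 1.5;  python3 - <<'E'
from h import *
a=shot('top','top4');b=shot('scene','scene4')
A=cv2.resize(a['image'][100:250,270:410],None,fx=2.8,fy=2.8,interpolation=2)
B=cv2.resize(b['image'][165:265,265:415],None,fx=2.6,fy=2.6,interpolation=2)
H=np.zeros((420,392+390,3),np.uint8);H[:A.shape[0],:392]=A;H[:B.shape[0],392:]=B
cv2.imwrite('pics/c4.png',H[:,:,::-1])
E
```

```text
t 4.8 theta -114.4 r 183.3 z 56.8 yawerr -0.1 F [-0.2 -0.3  0.9]
[-4.4, 1.9, -1.0, -0.025], [-8.7, 4.0, -1.0, -0.051], [-13.0, 6.3, -1.0, -0.077], [-17.1, 8.7, -1.0, -0.104], [-21.2, 11.1, -1.0, -0.13],
```

View pics/c4.png

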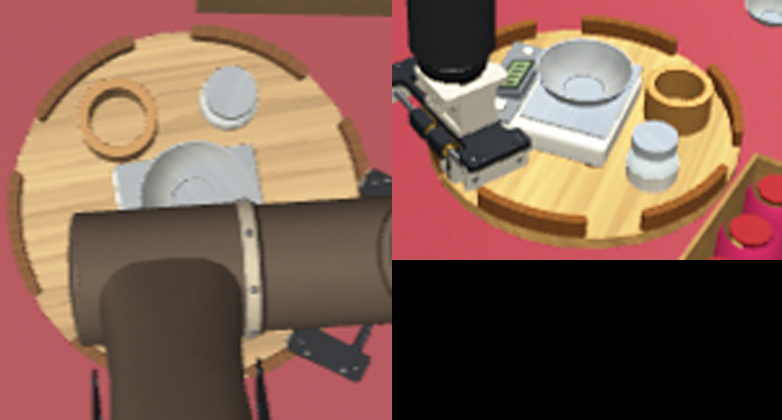

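>>> move_arm([
  [-4.4, 2, -1, -0.025],
  [-8.7, 4, -1, -0.051],
  [-13, 6.3, -1, -0.077],
  [-17, 8.7, -1, -0.104],
  [-21, 11, -1, -0.13],
])

```text
time: 5.4
position: [489.8, -131.8, 55.8]
eef_rot: [[-0.528, -0.849, 0.001], [-0.849, 0.528, 0.006], [-0.006, 0.003, -1.0]]
force: [1.4, -0.7, 1.1]
gripper_width: 0.007
```

>>> move_arm([
  [-2, 1, 0, -0.01],
  [-2, 1, 0, -0.01],
  [-2, 1, 0, -0.01],
  [-2, 1, 0, -0.01],
  [-2, 1, 0, -0.01],
])

```text
time: 5.9
position: [487.9, -130.9, 55.7]
eef_rot: [[-0.536, -0.844, 0.001], [-0.844, 0.536, 0.006], [-0.006, 0.003, -1.0]]
force: [0.4, 0.1, -0.2]
gripper_width: 0.002
```

```bash
python3 push.py 1.5
```

```text
t 5.9 theta -122.3 r 183.3 z 55.7 yawerr -0.2 F [ 0.4  0.1 -0.2]
[-4.1, 2.5, 0.0, -0.024], [-8.1, 5.2, 0.0, -0.05], [-12.0, 8.0, 0.0, -0.076], [-15.8, 11.0, 0.0, -0.102], [-19.5, 14.0, 0.0, -0.128],
```

>>> move_arm([
  [2, -1, 0, 0],
  [3, -2, 20, 0],
  [3, -2, 60, 0],
  [3, -2, 105, 0],
  [3, -2, 150, 0],
])

```text
time: 6.4
position: [490.6, -133.1, 207.3]
eef_rot: [[-0.536, -0.844, -0.0], [-0.844, 0.536, 0.006], [-0.005, 0.003, -1.0]]
force: [0.7, -1.2, -0.7]
gripper_width: 0.003
```

>>> move_arm([
  [0, -45, 0, 0],
  [0, -90, 0, 0],
  [0, -135, 0, 0],
  [0, -180, 0, 0],
  [0, -220, 0, 0],
])

```text
time: 6.9
position: [490.3, -355.3, 207.2]
eef_rot: [[-0.537, -0.844, 0.0], [-0.844, 0.537, 0.006], [-0.005, 0.003, -1.0]]
force: [1.1, 0.5, -0.5]
gripper_width: 0.005
```

Run:
```python
from h import *
a=shot('top','top5')
cv2.imwrite('pics/c5.png',cv2.resize(a['image'][102:250,262:418],None,fx=4,fy=4,interpolation=cv2.INTER_CUBIC)[:,:,::-1])
for n,X in(('tare',[492,-30,82.5]),('pow',[492,78,82.5])): print(n,(w2pix(a,X)-[262,102])*4)
s=ctrl.observe();print(s['time'],s['position'])
```

```text
tare [376.54516278 413.02983185]
pow [224.47141019 410.09615615]
6.95 [ 490.15218301 -359.65947266  206.7019417 ]
```

View pics/c5.png

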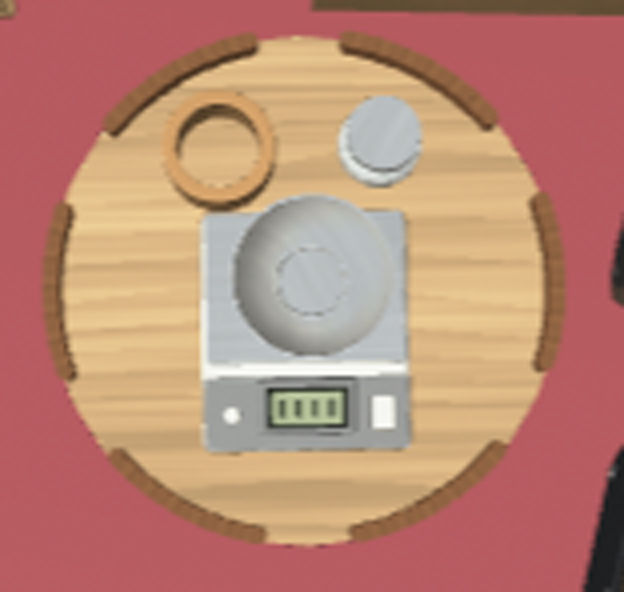

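The scale faces front almost squarely. The tare key is at crop (383,411) and the power key at (231,415). I'll convert the tare key to world coordinates.

Run:
```python
from h import *
c=load('top5')
im=c['image'][102:250,262:418];g=im.min(2)
for n,u,v,s in(('tare',383,411,7),('pow',231,415,4)):
    x,y=u//4,v//4; w=g[y-s:y+s+1,x-s:x+s+1]; yy,xx=np.nonzero(w>205); 
    print(n,len(xx),pix2w(c,262+x-s+xx.mean(),102+y-s+yy.mean(),82.5).round(1))
print(angle((262+383/4,102+411/4),(262+231/4,102+415/4),c))
```

```text
tare 43 [493.8 -33.   82.5]
pow 11 [489.2  74.4  82.5]
(array([-92.26993251, -58.65788402]), array([-97.19390089,  49.19349555]), np.float64(2.568962545584128), np.float64(3.030302206492024), np.float64(109.3365803582983), np.float64(108.93417450611435), np.float64(107.96372326273718))
```

>>> move_arm([
  [0, 45, 0, 0.12],
  [0, 90, 0, 0.24],
  [0, 135, 0, 0.36],
  [0, 180, 0, 0.48],
  [0, 225, 0, 0.59],
])

```text
time: 7.45
position: [490.0, -133.2, 206.8]
eef_rot: [[0.027, -1.0, -0.003], [-1.0, -0.027, 0.003], [-0.003, 0.003, -1.0]]
force: [0.6, 0.2, 0.3]
gripper_width: 0.004
```

>>> move_arm([
  [-1, 45, 0, 0],
  [-1, 90, 0, 0],
  [-1, 100, -30, 0],
  [-1, 100, -60, 0],
  [-1, 100, -85, 0],
])

```text
time: 7.95
position: [488.7, -32.4, 120.7]
eef_rot: [[0.028, -1.0, -0.003], [-1.0, -0.028, 0.004], [-0.004, 0.003, -1.0]]
force: [0.5, 0.1, -0.1]
gripper_width: 0.008
```

Run:
```python
from h import *
a=shot('top','top6');b=shot('scene','scene6')
B=cv2.resize(b['image'][165:265,265:415],None,fx=5,fy=5,interpolation=2)
cv2.imwrite('pics/c6.png',B[:,:,::-1])
s=ctrl.observe();print(s['time'],s['position'],s['eef_rot'][:,1],s['force'])
```

```text
8.05 [486.75470039 -33.41992964 118.87796322] [-0.99960458 -0.02656822  0.0092099 ] [-0.410017    0.47844334  0.13719535]
```

View pics/c6.png

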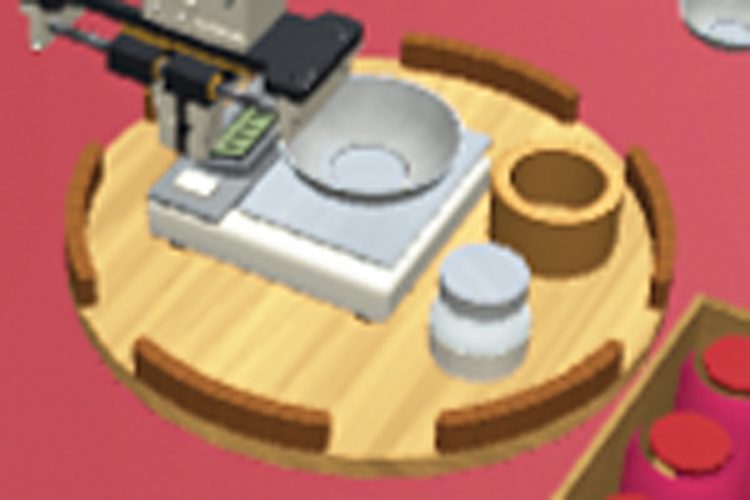

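Run:
```python
from h import *
c=load('scene6')
for X in([486.8,-33.4,107.9],[493.5,-33.5,82.5],[507.8,-33.4,108],[465.8,-33.4,108]): print(((w2pix(c,X)-[265,165])*5).round())
```

```text
[189. 141.]
[198. 176.]
[218. 152.]
[160. 129.]
```

>>> move_arm([
  [2.5, -1, -10, 0],
  [2.5, -1, -18, 0],
  [2.5, -1, -22, 0],
  [2.5, -1, -23, 0],
])

```text
time: 8.45
position: [489.3, -34.6, 95.8]
eef_rot: [[0.026, -1.0, -0.009], [-1.0, -0.026, 0.002], [-0.002, 0.009, -1.0]]
force: [-0.6, -0.1, -0.1]
gripper_width: 0.01
```

>>> move_arm([
  [0, 0, -1, 0],
  [0, 0, -2, 0],
  [0, 0, -3, 0],
])

```text
time: 8.75
position: [489.6, -34.6, 93.2]
eef_rot: [[0.026, -1.0, -0.008], [-1.0, -0.026, 0.002], [-0.002, 0.008, -1.0]]
force: [-0.6, -0.6, 1.2]
gripper_width: 0.003
```

>>> move_arm([
  [0, 0, -1, 0],
  [0, 0, -2, 0],
  [0, 0, -2.5, 0],
])

```text
time: 9.05
position: [489.6, -34.6, 90.8]
eef_rot: [[0.026, -1.0, -0.008], [-1.0, -0.026, 0.002], [-0.002, 0.008, -1.0]]
force: [-1.5, 0.5, 5.1]
gripper_width: 0.008
```

>>> move_arm([
  [0, 0, -0.5, 0],
  [0, 0, -1, 0],
  [0, 0, -1, 0],
])

```text
time: 9.35
position: [489.6, -34.6, 89.9]
eef_rot: [[0.026, -1.0, -0.008], [-1.0, -0.026, 0.002], [-0.002, 0.008, -1.0]]
force: [-1.9, -0.2, 5.3]
gripper_width: 0.005
```

>>> move_arm([
  [0, 0, -0.6, 0],
  [0, 0, -1.2, 0],
  [0, 0, -1.2, 0],
])

```text
time: 9.65
position: [489.9, -34.9, 89.6]
eef_rot: [[0.027, -1.0, -0.008], [-1.0, -0.027, 0.002], [-0.002, 0.008, -1.0]]
force: [-4.3, -0.8, 12.7]
gripper_width: 0.005
```

The force has jumped to 12.7 N at a tip height of 78.6 mm, so the key is at its stop. I'll let it up and back away.

>>> move_arm([
  [0, 0, 0, 0],
  [0, 0, 5, 0],
  [0, 0, 30, 0],
  [0, 0, 75, 0],
  [0, 0, 118, 0],
])

```text
time: 10.15
position: [489.4, -35.0, 208.6]
eef_rot: [[0.027, -1.0, -0.009], [-1.0, -0.027, 0.001], [-0.001, 0.009, -1.0]]
force: [1.8, -0.3, -0.1]
gripper_width: 0.006
```

>>> move_arm([
  [0, -45, 0, 0],
  [0, -90, 0, 0],
  [0, -135, 0, 0],
  [0, -180, 0, 0],
  [0, -225, 0, 0],
])

```text
time: 10.65
position: [489.3, -261.7, 208.7]
eef_rot: [[0.027, -1.0, -0.009], [-1.0, -0.027, 0.001], [-0.002, 0.009, -1.0]]
force: [0.1, 0.0, 0.6]
gripper_width: 0.007
```

>>> move_arm([
  [0, -45, 0, 0],
  [0, -90, 0, 0],
  [0, -100, 0, 0],
  [0, -100, 0, 0],
  [0, -100, 0, 0],
])

```text
time: 11.15
position: [489.0, -361.2, 208.2]
eef_rot: [[0.027, -1.0, -0.009], [-1.0, -0.027, 0.002], [-0.002, 0.009, -1.0]]
force: [-0.1, 0.3, 0.2]
gripper_width: 0.012
```

Run:
```python
from h import *
a=shot('top','top7');b=shot('scene','scene7')
A=cv2.resize(a['image'][102:250,262:418],None,fx=2.5,fy=2.5,interpolation=2)
B=cv2.resize(b['image'][165:265,265:415],None,fx=2.6,fy=2.6,interpolation=2)
H=np.zeros((A.shape[0],780,3),np.uint8);H[:,:390]=A;H[:B.shape[0],390:]=B
cv2.imwrite('pics/c7.png',H[:,:,::-1])
d=cv2.absdiff(load('top1')['image'],a['image']).max(2)
for n,(u,v,s) in dict(a0=(209,179,14),a1=(168,226,14),a2=(221,242,14),punnet=(485,160,40),stapler=(477,251,22)).items(): print(n,(d[v-s:v+s,u-s:u+s]>40).sum())
s=ctrl.observe();print(s['time'],s['position'],s['force'],s['joint_velocities'].round(3))
```

```text
a0 0
a1 0
a2 0
punnet 4870
stapler 1631
11.25 [ 489.39737912 -360.5875422   208.74841169] [ 0.64548792 -0.31751897  0.83968607] [ 0.433 -0.329  0.21  -0.05   0.057  0.215]
```

View pics/c7.png

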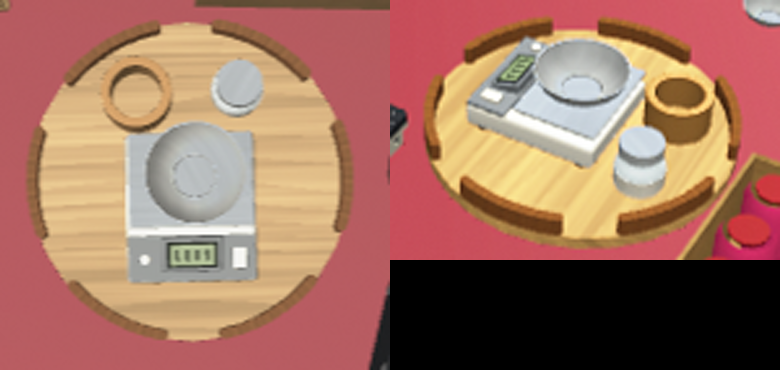

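The scale still faces front, the tare key is up, and the bowl, tape and jar are in place. The arm hides the punnet and stapler in the top view, so I'll compare those in the scene view and then hand in.

Run:
```python
from h import *
d=cv2.absdiff(load('scene1')['image'],load('scene7')['image']).max(2)
print('punnet',(d[275:355,228:312]>40).sum(),'stapler',(d[250:290,170:222]>40).sum())
print(ctrl.job_done())
```

```text
punnet 0 stapler 0
the job is handed in; nothing more can be done
None
```

I turned the scale to face the robot's edge, pressed its tare key fully down and let it come up again, then handed the job in. No verdict was reported.

- **Turning:** I pushed the turntable about 67° clockwise with the closed fingertips in a rim cut-out, then backed off. It ended about 2.5° short of square, within the 13° allowed.
- **Tare key:** I pressed until the force jumped from about 5 N to 12.7 N at a tip height of 78.6 mm, which is the key's stop. I then lifted off and moved the arm away.
- **Last checks:** The final pictures show the scale facing front and the tare key up, with the bowl, tape roll and jar in place. The wax apples, punnet and stapler show no change from the first pictures. For the punnet and stapler this rests on the scene camera, because the arm blocked the top camera's view of them. No check failed or disagreed.
- **Time:** The run took about 11 s of the 72 s allowed.

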